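# Load the cuvette rack through the sprung gate

## Robot

A 7-joint arm with a two-finger parallel gripper is mounted at the origin on the work surface. World frame = base frame: x ahead of the robot, y to its left, z up, the work surface at z = 0. Lengths are in m, angles in rad, forces in N, time in s.
With the tool pointing down it reaches from about 0.425 to 0.95 m from the base axis. Payload 16.7 kg.
Tool frame: the origin (TCP) lies on the centre line of the jaws, within the pads' length; the fingertips stand 19 mm ahead of it and the grasp point (between the pads) is the TCP; z points along the fingers, y is the line along which they close (so a half turn about z gives the same grasp; the last joint's range is limited). The gripper opens to 94 mm and grips with 3 to 60 N. Pads are 16 mm wide; open, the fingers measure 119 mm over their backs; the gripper's body (75 mm by 177 mm) begins 78 mm behind the grasp point.
Start: joints at [-0.149, 0.426, 0.074, 1.606, -0.034, 1.111, -0.067], TCP at [0.675, -0, 0.224] pointing down, gripper open.
Joint ranges: [-2.85, 2.85], [-0.5, 2.14], [-1.23, 1.37], [0.21, 2.46], [-1.02, 4.16], [0.16, 2.05], [-2.73, 2.73]. Speed limits (rad/s): [1.89, 1.89, 2.39, 2.39, 3.01, 3.01, 3.01].

## Interface

Orientations are given as a 3x3 rotation matrix whose columns are the frame's x, y, z axes.
In Python, from station import r gives the robot as it stands.
- The arm moves only by the tool apply_moves, never from a script. Its argument "targets" is a list of rows, each an object with "dp": the shift along the tool's x, y, z in cm, a list of three; "roll": the turn about the tool's z in degrees. A call has 1 to 8 rows; each row shifts and turns the commanded pose from where the row before left it, along the tool's axes as they then stand; what a row does not reach is not made up. A row lasts 1/12 s, in which the tool goes at most 41.7 mm and 7.16 degrees, less where a joint would pass 70% of its speed; a pose out of reach is approached as far as the arm can. A call is refused whole if a number of a shift passes 4.17 or a number of a turn 7.16, either way. A call with a gripper value outside its range is refused whole. "fingers" is the gripper's target within -1 to 1 (fully open at 1, half-way at 0, shut at -1), set as the call begins (left out, the last holds). The fingers move at their own pace and stop on an object; "grip_force" is the grip in N (left out, the last holds). Time passes only in rows, so rows that do not move let the fingers close. It gives the time, the measured TCP pose, the force, the opening and the grip force at its end, in the units of the state.
- r.observe(): the state, without advancing time (a new reading comes with each control period).
- r.capture(name): name is "scene" or "side" or "wrist"; returns a dict with "pixels" (400x640x3 uint8, red, green, blue), "range_z" (400x640 float32, m along the optical axis (not along the pixel's ray), 0 where there is no reading), "fx", "fy", "cx", "cy" (pixels), "position" and "rotation" of the camera in the world. Camera axes: x right, y down, z forward; pixel columns grow to the right and rows downward; lengths in m; the calibration is good to about 2 mm. The wrist camera is an equidistant fisheye: a pixel r from the principal point sees the ray r / f radians off the axis. A picture is of the moment at which its call begins.
- r.job_done(): hands the job in; it is judged then, once.
Trained networks look in the newest picture that a camera, given by its name, has taken for a name from the list of things; names that differ only in an ending like _2 or _b are one class to them, and where a whole thing is asked for, a point or a joint stands for the part that bears it (a point fixed in the world has none). Each returns a list of dicts, best first, with "confidence" (0 to 1); they miss things now and then, are a little off and sometimes report something else, mostly with a low value. They report only what shows in the picture. A call takes as long as a camera call.
- r.spot_in(camera, label): "at" ([column, row] in pixels, amid what is visible of it).
The state is a dict: "time_s": time; "qpos": joint angles; "joint_velocities": joint speeds; "joint_efforts": joint torques, N m; "eef_pos": TCP position; "ee_rot": TCP orientation; "ft_force": force on the tool from outside, world axes, zero at the start; "ft_torque": the same for the moment, N m; "opening": finger opening in m; "gripper_force": force on a finger pad.
Only numpy, scipy, OpenCV 4.12 (cv2) and the standard library are available. Lean on these libraries where they do the work, as an engineer would, in place of code of your own. Each camera call takes 0.05 s, during which the arm holds its last target. There are 200 camera calls.

## Task

Load the white cuvette rack into the reader's loading bay: press down the long bar beside the chute with one fingertip so that the short sprung gate across the chute swings up, and keep it held right up while the other fingertip pushes the rack along the chute, past the gate, home against the end stop. The gate must stay up and never bump or come down on the rack; once the rack is fully past, let the bar go so that the gate closes behind it, and move clear. Only push the rack (do not grip or lift it), and leave the other things on the bench where they are.

Things in the scene. Friction and masses are not known exactly. Their poses are not given: they have to be found in the camera images.
- chute: Fixed loading bay: grey deck 340 x 210 mm, 12 mm thick, with a straight open-topped aluminium chute. Origin: on the table (z = 0), on the chute's centre line, under the gate. Own +x: the way the rack is pushed (the robot's left, within 0.3 rad); +z up. Chute floor z = 12 mm; walls 6 mm thick, inner faces y = -25.5 and +25.5, tops z = 32; open end x = -210 mm.
- end_stop (a point): Middle of the end stop's face at floor height: x = +102 mm, y = 0, z = 12 mm in the chute's frame. The stop, across the chute, is 30 mm high. Axes as the chute's.
- rack: White cuvette rack in the chute before the gate: 90 mm long (its x, along the chute, +x first), 46 wide, block 26 high, end ribs and five glass cuvettes along its middle to 34 mm; 0.1 to 0.21 kg. Origin: centre of its underside. Push its flat rear face (x = -45 mm), which starts 115 to 145 mm before the gate. Home against the stop, its origin is at x = +57 mm in the chute's frame.
- gate (a joint): Angle of the gate, rad: 0 closed, 1.35 (its stop) fully up. A rigid dark steel rocker: gate leaf on one side of the axis, hold bar on the other; pressing the bar down raises the leaf. A spring closes it when let go; holding it up takes about 3 to 5 N on the bar. It clears the rack above 0.8 rad. Pushing the rack against it cannot open it.
- gate_axis (a point): Point on the gate's axis in line with the leaf: x = 0, y = -28.5, z = 36 mm in the chute's frame, over the wall on the side away from the robot (own -y). The axis runs along the chute. The point turns with the gate.
- leaf (a point): Tip of the gate leaf, a steel bar 6 mm thick (x -3 to +3 mm) and 34 mm long from the axis; closed it lies level over the chute at z = 38 to 52 mm, this tip at y = +5.5, z = 45 mm in the chute's frame. Open, it stands upright over the wall, its top about 72 mm above the table.
- bar (a point): Middle of the hold bar's free edge: a smooth plate 4 mm thick, 52 wide from the axis, chute x = -190 to +35 mm. At rest it slopes outward and up at 50 degrees (this edge y = -62, z = 76 mm in the chute's frame). Held fully down it slopes outward and down at 27 degrees, upper face z = 24 mm at y = -56, level with the rack's rear face, so one tip can slide along it while another pushes.
- vial_a: Bystander: small capped amber vial, 22 mm across, 45 mm high, on the deck on the chute's +y side. Origin: centre of its underside.
- vial_b: Bystander: small capped clear vial, 22 mm across, 45 mm high, on the deck on the chute's +y side. Origin: centre of its underside.
- case: Bystander: flat black cuvette case, 70 x 45 x 22 mm, on the table left of the bay. Origin: centre of its underside.
- beaker: Bystander: glass beaker, 68 mm across, 85 mm high, to the left of the bay. Origin: centre of its underside.
- tipbox: Bystander: grey pipette tip box with clear cover, 85 x 120 x 57 mm, right of the bay. Origin: centre of its underside.
- tuberack: Bystander: white tube rack, 60 x 120 x 50 mm, with capped tubes to 85 mm, to the right of the bay. Origin: centre of its underside.
- reagent: Bystander: amber reagent bottle, 68 mm across, 130 mm high, to the left of the bay. Origin: centre of its underside.

How it is judged:
On the way, in this order (a step that is already met when the one before it is completed fails the run):
1. the gate is up with the rack still before it (value of joint gate above 1 rad and x of rack in the frame of chute below -0.049 m), for 0.05 s.
2. the rack is half-way through, a fingertip pushing it, with the gate held up (value of joint gate above 0.8 rad and x of rack in the frame of chute between -0.03 and 0.04 m and contact force between the fingers and rack above 0.05 N).
3. the rack is home with the gate still up (value of joint gate above 0.8 rad and x of rack in the frame of chute above 0.052 m).
At the end, for the whole second after the job is handed in: The rack stands flat in the chute past the gate, within 5 mm of the end stop and at rest, and the gate has closed (joint below 0.08 rad) behind it (x of rack in the frame of chute above 0.052 m and z of rack in the frame of chute below 0.015 m and angle between rack's own z axis and vertical below 0.05 rad and angle between the x axis of rack and the x axis of chute, either way round below 0.08 rad and value of joint gate below 0.08 rad and linear speed of rack below 0.01 m/s); the robot touches nothing.
It fails at once if the gate is down (below 0.8 rad) while the rack is under it or up against it (value of joint gate below 0.8 rad and x of rack in the frame of chute between -0.049 and 0.049 m).
It fails at once if the rack is lifted more than 6 mm off the chute floor (z of rack in the frame of chute above 0.018 m).
It fails at once if the rack is tipped (angle between rack's own z axis and vertical above 0.2 rad).
It fails at once if another thing on the bench is moved more than 15 mm or knocked over (distance of any of vial_a, vial_b, case, beaker, tipbox, tuberack, reagent from where it was at the start of the episode above 0.015 m or angle between any of vial_a, vial_b, case, beaker, tipbox, tuberack, reagent's own z axis and vertical above 0.3 rad).
It also fails if it takes over 35 s, if anything falls off the work surface, if the arm or the gripper's body presses on something with over 40 N, if the wrist force passes 120 N, or if a joint passes its speed limit or range.

## Working session

There is one attempt and no reset: what is moved stays moved. The work goes in short steps, Python scripts to look and compute and a tool call to move; the robot and the scene stay as the last step left them, time stands still between calls to the robot, and variables do not carry over. Pictures are saved under pics/ and viewed, at most 10 in all, crops included, and the job is handed in when it is done.

Besides the shell and the picture viewer there is one more tool, called as a command line: name --argument value ..., lists and objects as JSON in quotes. apply_moves: Moves the arm, as the interface text tells. Its arguments: {"type":"object","properties":{"targets":{"type":"array"},"fingers":{"type":"number"},"grip_force":{"type":"number"}},"required":["targets"]}

```bash
ls; mkdir -p pics; cat > h.py <<'E'
import numpy as np, cv2
from station import r
def pt(c,u,v,z=None):
    d=c["range_z"][int(round(v)),int(round(u))] 
    ray=np.array([(u-c["cx"])/c["fx"],(v-c["cy"])/c["fy"],1.0]); R=np.array(c["rotation"]); p=np.array(c["position"])
    if z is not None:
        w=R@ray; return p+w*(z-p[2])/w[2]
    return p+R@(ray*d)
def cloud(c):
    v,u=np.mgrid[0:400,0:640]; d=c["range_z"]
    P=np.stack([(u-c["cx"])/c["fx"]*d,(v-c["cy"])/c["fy"]*d,d],-1)
    return P@np.array(c["rotation"]).T+np.array(c["position"])
def save(c,n): cv2.imwrite("pics/"+n,c["pixels"][:,:,::-1])
E
python3 - <<'E'
from h import *
o=r.observe(); print(o["time_s"],o["eef_pos"],np.round(o["ee_rot"],3),o["opening"])
ims=[]
for n in("scene","side"):
    c=r.capture(n); save(c,n+"0.png"); print(n,np.round(c["position"],3),np.round(c["rotation"],2).tolist(),c["fx"])
    for l in("rack","gate","bar","leaf","chute","vial_a","tuberack","tipbox","reagent"):
        for s in r.spot_in(n,l)[:2]: print(l,s["at"],round(s["confidence"],2),np.round(pt(c,*s["at"]),3))
E
```

```text
pics
0.0 [ 6.74585622e-01 -3.07870734e-05  2.23747110e-01] [[ 0.     1.    -0.001]
 [ 1.    -0.    -0.   ]
 [-0.    -0.001 -1.   ]] 0.09397867543262176
scene [0.949 0.659 1.127] [[-0.84, 0.43, -0.32], [0.54, 0.68, -0.5], [0.0, -0.59, -0.81]] 424.63685248698414
rack [319.1, 201.8] 0.82 [ 0.524 -0.005  0.041]
gate [316.4, 209.5] 0.93 [0.554 0.026 0.059]
bar [310.6, 208.1] 0.62 [0.572 0.022 0.075]
leaf [314.4, 208.3] 0.89 [0.554 0.015 0.052]
chute [331.2, 217.0] 0.85 [0.528 0.07  0.051]
vial_a [368.3, 203.0] 0.45 [0.404 0.091 0.057]
tuberack [233.8, 135.3] 0.93 [ 0.624 -0.41   0.046]
tipbox [287.7, 127.2] 0.73 [ 0.448 -0.332  0.058]
reagent [378.8, 319.6] 0.74 [0.615 0.415 0.093]
reagent [331.7, 219.5] 0.41 [0.528 0.072 0.039]
side [-0.047  0.74   0.833] [[-0.8, -0.37, 0.47], [-0.6, 0.51, -0.61], [-0.01, -0.78, -0.63]] 491.2817680742315
rack [321.7, 208.4] 0.87 [ 0.508 -0.005  0.039]
gate [301.2, 199.4] 0.79 [0.554 0.017 0.06 ]
bar [302.6, 201.2] 0.82 [0.551 0.016 0.055]
leaf [305.5, 200.0] 0.75 [0.551 0.005 0.052]
chute [312.9, 232.5] 0.61 [0.49  0.055 0.012]
vial_a [337.8, 245.5] 0.66 [0.392 0.092 0.055]
vial_a [349.3, 211.9] 0.46 [ 0.438 -0.024  0.049]
tuberack [375.9, 122.6] 0.92 [ 0.603 -0.414  0.054]
tipbox [408.1, 153.2] 0.97 [ 0.442 -0.323  0.055]
tipbox [300.4, 195.8] 0.43 [0.56  0.013 0.065]
reagent [169.5, 288.2] 0.73 [0.573 0.41  0.086]
reagent [216.6, 273.5] 0.57 [0.574 0.294 0.024]
```

```bash
python3 - <<'E'
from h import *
C=[r.capture("scene"),r.capture("side")]
P=[cloud(c) for c in C]
a=cv2.resize(C[0]["pixels"][120:300,200:440],(800,600),interpolation=cv2.INTER_CUBIC)
cv2.imwrite("pics/a.png",a[:,:,::-1])
# height map, top view, 2 mm
x0,x1,y0,y1=.36,.70,-.28,.24
H=np.zeros((int((x1-x0)/.002),int((y1-y0)/.002))); I=np.zeros(H.shape+(3,),np.uint8)
for c,p in zip(C,P):
    q=p.reshape(-1,3); col=c["pixels"].reshape(-1,3)
    m=(q[:,0]>x0)&(q[:,0]<x1-.001)&(q[:,1]>y0)&(q[:,1]<y1-.001)&(q[:,2]<.11)
    for t,k in zip(q[m],col[m]):
        i,j=int((t[0]-x0)/.002),int((t[1]-y0)/.002)
        if t[2]>H[i,j]: H[i,j]=t[2]
np.save("H.npy",H)
V=cv2.applyColorMap(np.clip(H*1000*2.5,0,255).astype(np.uint8),cv2.COLORMAP_JET)
V=cv2.resize(V[::-1,::-1],None,fx=3,fy=3,interpolation=cv2.INTER_NEAREST)
print(V.shape); cv2.imwrite("pics/h.png",V)
E
```

```text
Traceback (most recent call last):
IndexError: index 169 is out of bounds for axis 0 with size 169
```

View pics/a.png

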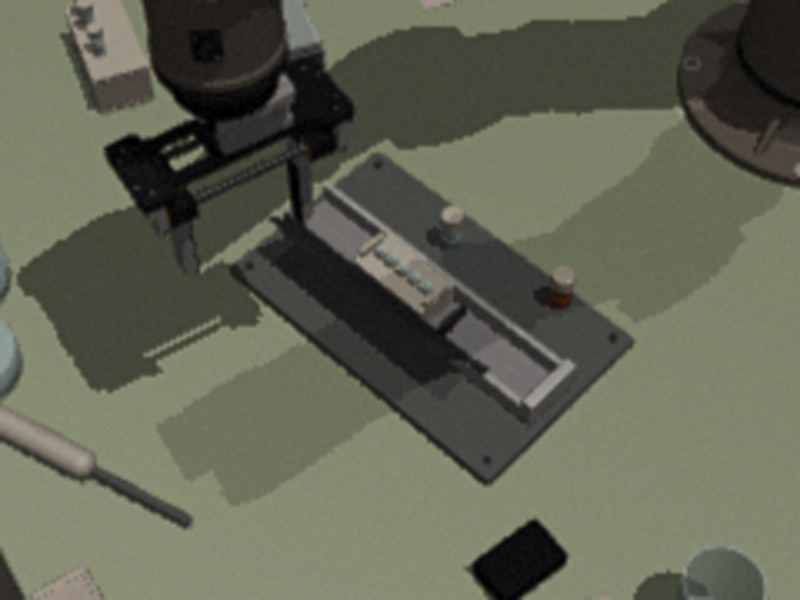

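The picture shows the chute from lower right to upper left. The rack is at about crop (405,275), the gate leaf at (448,315), the hold bar on the far side and the end stop at (548,385). Next I'll fit the chute pose.

```bash
python3 - <<'E'
from h import *
C=[r.capture("scene"),r.capture("side")]
q=np.vstack([cloud(c).reshape(-1,3) for c in C])
m=(q[:,0]>.34)&(q[:,0]<.72)&(q[:,1]>-.3)&(q[:,1]<.24)&(q[:,2]<.11)&(q[:,2]>-.02); q=q[m]
np.save("q.npy",q)
print(np.histogram(q[:,2],bins=np.arange(-.02,.1,.004)))
d=q[(q[:,2]>.008)&(q[:,2]<.016)]
rc=cv2.minAreaRect((d[:,:2]*1000).astype(np.float32)); print("deck",rc)
x0,x1,y0,y1=.36,.70,-.26,.24
H=np.zeros((170,251))
i=((q[:,0]-x0)/.002).astype(int);j=((q[:,1]-y0)/.002).astype(int)
k=(i>=0)&(i<170)&(j>=0)&(j<251)
np.maximum.at(H,(i[k],j[k]),q[k,2])
V=cv2.applyColorMap(np.clip(H*1000*2.8,0,255).astype(np.uint8),cv2.COLORMAP_JET)
V=cv2.resize(V[::-1,::-1],None,fx=3,fy=3,interpolation=cv2.INTER_NEAREST)
cv2.imwrite("pics/h.png",V)
E
```

```text
(array([    0,     0,     2,   313,  5609, 13628,  1945,  2682,  5773,
         773,   231,   258,   405,   504,   587,   615,   410,   259,
         279,   270,   165,   158,   164,   194,   160,    10,     0,
           0,     0]), array([-0.02 , -0.016, -0.012, -0.008, -0.004,  0.   ,  0.004,  0.008,
        0.012,  0.016,  0.02 ,  0.024,  0.028,  0.032,  0.036,  0.04 ,
        0.044,  0.048,  0.052,  0.056,  0.06 ,  0.064,  0.068,  0.072,
        0.076,  0.08 ,  0.084,  0.088,  0.092,  0.096]))
deck ((559.0829467773438, -36.447265625), (332.1757507324219, 485.95086669921875), 8.52173900604248)
```

View pics/h.png

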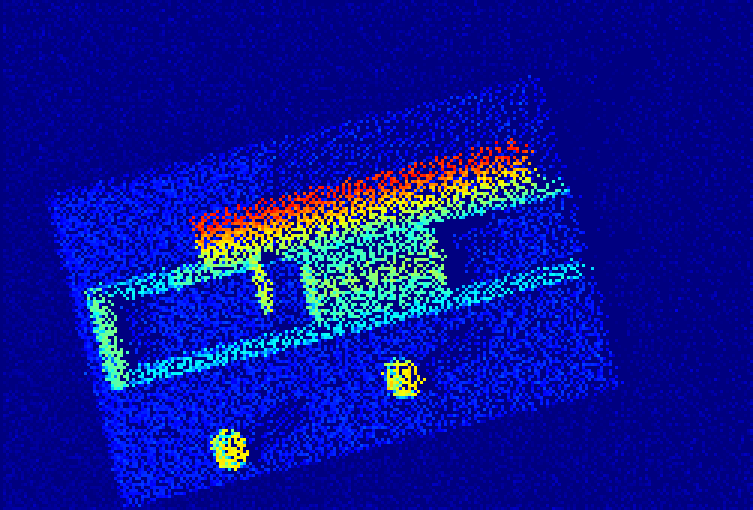

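The height map is clear: stop at (105,340), leaf at (262,285), rack from column 305 to 440, bar on the far side, and yaw about 104°. Next I'll fit a height model.

```bash
python3 - <<'E'
from h import *
from scipy.optimize import differential_evolution, minimize
q=np.load("q.npy")
def loc(p,q):
    c,s=np.cos(p[2]),np.sin(p[2]); dx,dy=q[:,0]-p[0],q[:,1]-p[1]
    return c*dx+s*dy,-s*dx+c*dy
def model(x,y,rx):
    z=np.full(len(x),.012)
    w=(abs(y)>.0255)&(abs(y)<.0315)&(x>-.21)&(x<.108); z[w]=.032
    z[(abs(y)<.0315)&(x>.102)&(x<.112)]=.042
    z[(abs(x-rx)<.045)&(abs(y)<.023)]=.038
    t=(-.0285-y)/np.cos(np.radians(50)); b=(y<-.03)&(y>-.062)&(x>-.19)&(x<.035)
    z[b]=.036+(-.0285-y[b])*np.tan(np.radians(50))+.002
    z[(abs(x)<.003)&(y>-.0285)&(y<.0055)]=.052
    return z
def cost(p):
    x,y=loc(p,q); m=(x>-.215)&(x<.13)&(abs(y)<.075)
    if m.sum()<3000: return 1
    e=abs(q[m,2]-model(x[m],y[m],p[3])); return np.minimum(e,.012).mean()
res=differential_evolution(cost,[(.48,.58),(.03,.1),(1.6,1.95),(-.11,-.06)],seed=1,maxiter=80,popsize=20)
p=res.x; print(np.round(p,4),res.fun)
x,y=loc(p,q); z=q[:,2]
def show(n,m): print(n,m.sum(),"x",np.round(np.percentile(x[m],[2,50,98]),4),"y",np.round(np.percentile(y[m],[2,50,98]),4),"z",np.round(np.percentile(z[m],[2,50,98]),4))
show("rack",(x>-.16)&(x<-.01)&(abs(y)<.0235)&(z>.033))
show("bar",(y<-.034)&(y>-.08)&(z>.045))
show("edge",(y<-.034)&(y>-.08)&(z>.068))
show("leaf",(abs(x)<.01)&(y>-.02)&(y<.02)&(z>.036))
show("nearwall",(x>-.2)&(x<.09)&(y>.024)&(y<.034)&(z>.028)&(z<.034))
show("stop",(x>.09)&(x<.12)&(abs(y)<.022)&(z>.038))
show("vials",(y>.04)&(z>.025)&(z<.08))
np.save("p.npy",p)
E
```

```text
[ 0.4974  0.0628  1.8077 -0.073 ] 0.0044676915172019325
rack 827 x [-0.1177 -0.0701 -0.0264] y [-0.0223 -0.0001  0.0219] z [0.0337 0.0404 0.0497]
bar 1355 x [-0.1849 -0.0671  0.0336] y [-0.0669 -0.0499 -0.0349] z [0.0467 0.0641 0.0791]
edge 528 x [-0.1839 -0.0667  0.0329] y [-0.0679 -0.059  -0.0511] z [0.0683 0.0745 0.0798]
leaf 77 x [-0.0041  0.0015  0.0055] y [-0.0192 -0.0075  0.0047] z [0.0397 0.0497 0.0557]
nearwall 242 x [-0.1933 -0.0408  0.0858] y [0.0243 0.0274 0.0316] z [0.0282 0.0321 0.0339]
stop 149 x [0.1019 0.1098 0.1169] y [-0.0209 -0.0008  0.021 ] z [0.0386 0.0427 0.0465]
vials 447 x [-0.3385 -0.0664  0.0572] y [0.0577 0.0813 0.1469] z [0.0253 0.0489 0.0609]
```

```bash
cat >> h.py <<'E'
p=np.load("p.npy")
def W(x,y): c,s=np.cos(p[2]),np.sin(p[2]); return np.array([p[0]+c*x-s*y,p[1]+s*x+c*y])
def state(wanted=None):
    o=r.observe(); e=np.array(o["eef_pos"]); R=np.array(o["ee_rot"]); c,s=np.cos(p[2]),np.sin(p[2]); d=e[:2]-p[:2]
    print("t",round(o["time_s"],2),"chute xy mm",np.round([1000*(c*d[0]+s*d[1]),1000*(-s*d[0]+c*d[1])],1),"tip z",round(1000*(e[2]-.019),1),
     "yawerr deg",round(np.degrees(np.arctan2(R[1,0],R[0,0])-p[2]),2),"open",round(o["opening"],4),"F",np.round(o["ft_force"],1))
    if wanted: 
        g=np.array([*W(*wanted),e[2]])-e; print("tool shift cm",np.round(R.T@g*100,2))
E
python3 -c "
from h import *
print(W(-.137,-.026)); state((-.137,-.026))"
```

```text
[ 0.55478011 -0.06426555]
t 1.2 chute xy mm [-102.7 -157.9] tip z 205.5 yawerr deg -13.57 open 0.094 F [-0.3 -0.3 -0.2]
tool shift cm [ -6.43 -12.02  -0.  ]
```

apply_moves --targets '[{"dp": [-1.6, -3.0, 0], "roll": 0}, {"dp": [-1.6, -3.0, 0], "roll": 0}, {"dp": [-1.6, -3.0, 0], "roll": 0}, {"dp": [-1.6, -3.0, 0], "roll": 0}, {"dp": [0, 0, 3], "roll": -6.8}, {"dp": [0, 0, 3], "roll": -6.8}, {"dp": [0, 0, 3], "roll": 0}, {"dp": [0, 0, 0], "roll": 0}]' --fingers -0.064

```text
time_s: 1.87
eef_pos: [0.5521, -0.064, 0.1301]
ee_rot: [[-0.235, 0.972, -0.006], [0.972, 0.235, 0.0], [0.002, -0.006, -1.0]]
ft_force: [-1.7, -0.2, -0.0]
opening: 0.0456
gripper_force: 0.0
```

apply_moves --targets '[{"dp": [0, 0, 0], "roll": 0}, {"dp": [0, 0, 0], "roll": 0}, {"dp": [0, 0, 0], "roll": 0}, {"dp": [0, 0, 0], "roll": 0}]'

```text
time_s: 2.2
eef_pos: [0.5559, -0.064, 0.1361]
ee_rot: [[-0.235, 0.972, 0.002], [0.972, 0.235, -0.0], [-0.001, 0.002, -1.0]]
ft_force: [0.3, -0.6, 0.1]
opening: 0.0438
gripper_force: 0.0
```

```bash
python3 - <<'E'
from h import *
state((-.137,-.026))
c=r.capture("side"); save(c,"s1.png"); a=cv2.resize(c["pixels"][110:290,220:460],(800,600),interpolation=cv2.INTER_CUBIC); cv2.imwrite("pics/s1c.png",a[:,:,::-1])
q=cloud(c).reshape(-1,3); cc,s=np.cos(p[2]),np.sin(p[2]); d=q[:,:2]-p[:2]; x=cc*d[:,0]+s*d[:,1]; y=-s*d[:,0]+cc*d[:,1]; z=q[:,2]
m=(x>-.17)&(x<-.1)&(y>-.1)&(y<.06)&(z>.105)&(z<.155)
print(m.sum(),z[m].min() if m.any() else 0); print(np.histogram(y[m],bins=np.arange(-.1,.06,.005))); print(np.percentile(x[m],[5,50,95]))
c=r.capture("wrist"); save(c,"w1.png"); print(r.spot_in("wrist","rack")[:1],r.spot_in("wrist","bar")[:1])
E
```

```text
t 2.2 chute xy mm [-137.   -27.2] tip z 117.1 yawerr deg 0.01 open 0.0438 F [ 0.3 -0.6  0.1]
tool shift cm [-0.   -0.12 -0.  ]
151 0.1180423156273237
(array([ 0,  0,  0,  0,  0,  0,  0,  1, 18, 23, 36,  0,  0,  0,  0,  0,  0,
        0,  0, 14, 24, 35,  0,  0,  0,  0,  0,  0,  0,  0,  0]), array([-1.00000000e-01, -9.50000000e-02, -9.00000000e-02, -8.50000000e-02,
       -8.00000000e-02, -7.50000000e-02, -7.00000000e-02, -6.50000000e-02,
       -6.00000000e-02, -5.50000000e-02, -5.00000000e-02, -4.50000000e-02,
       -4.00000000e-02, -3.50000000e-02, -3.00000000e-02, -2.50000000e-02,
       -2.00000000e-02, -1.50000000e-02, -1.00000000e-02, -5.00000000e-03,
        8.32667268e-17,  5.00000000e-03,  1.00000000e-02,  1.50000000e-02,
        2.00000000e-02,  2.50000000e-02,  3.00000000e-02,  3.50000000e-02,
        4.00000000e-02,  4.50000000e-02,  5.00000000e-02,  5.50000000e-02]))
[-0.14132699 -0.1299199  -0.12659096]
[{'at': [297.8, 125.9], 'confidence': 0.67}] [{'at': [350.9, 120.8], 'confidence': 0.75}]
```

View pics/s1c.png

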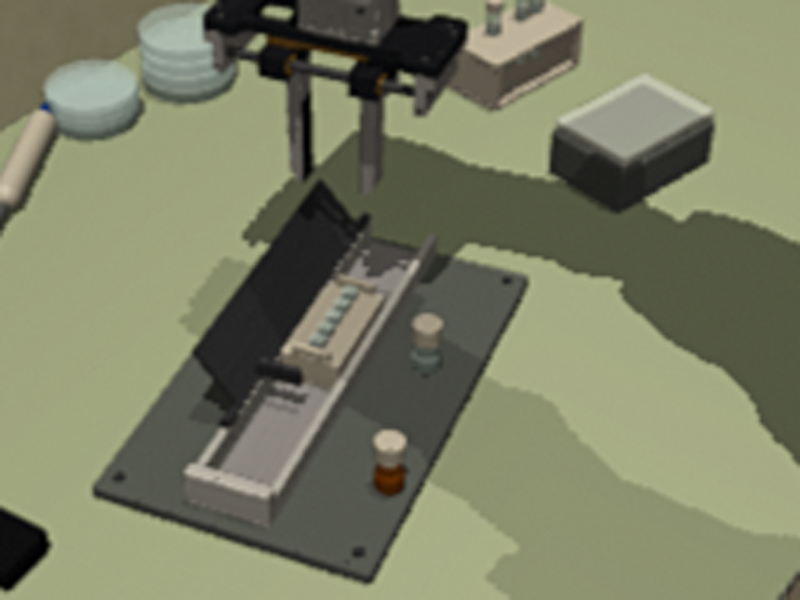

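View pics/w1.png

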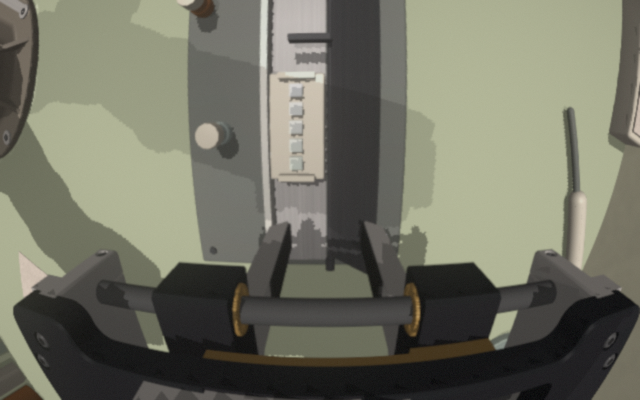

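The side view shows both tips behind the rack, one above the bar and one above the chute. The wrist view shows the left finger in line with the chute and the right one over the bar. I'll descend now.

apply_moves --targets '[{"dp": [0, -0.1, 2], "roll": 0}, {"dp": [0, 0, 2], "roll": 0}, {"dp": [0, 0, 1], "roll": 0}, {"dp": [0, 0, 1], "roll": 0}, {"dp": [0, 0, 0.5], "roll": 0}, {"dp": [0, 0, 0], "roll": 0}, {"dp": [0, 0, 0], "roll": 0}]'

```text
time_s: 2.98
eef_pos: [0.5537, -0.0643, 0.0696]
ee_rot: [[-0.235, 0.972, -0.001], [0.972, 0.235, -0.0], [0.0, -0.001, -1.0]]
ft_force: [-2.2, -0.5, 0.2]
opening: 0.0442
gripper_force: 1.0
```

```bash
python3 -c "
from h import *
state((-.137,-.026))"
```

```text
t 2.98 chute xy mm [-136.8  -25. ] tip z 50.6 yawerr deg 0.02 open 0.0442 F [-2.2 -0.5  0.2]
tool shift cm [-0.02  0.1  -0.  ]
```

```bash
python3 - <<'E'
from h import *
state((-.137,-.026))
c=r.capture("side"); a=cv2.resize(c["pixels"][130:280,260:460],(800,600),interpolation=cv2.INTER_CUBIC); cv2.imwrite("pics/s2c.png",a[:,:,::-1])
state()
E
```

```text
t 2.98 chute xy mm [-136.8  -25. ] tip z 50.6 yawerr deg 0.02 open 0.0442 F [-2.2 -0.5  0.2]
tool shift cm [-0.02  0.1  -0.  ]
t 3.03 chute xy mm [-136.9  -25.1] tip z 50.9 yawerr deg 0.02 open 0.0437 F [-1.9  0.1  0.6]
```

View pics/s2c.png

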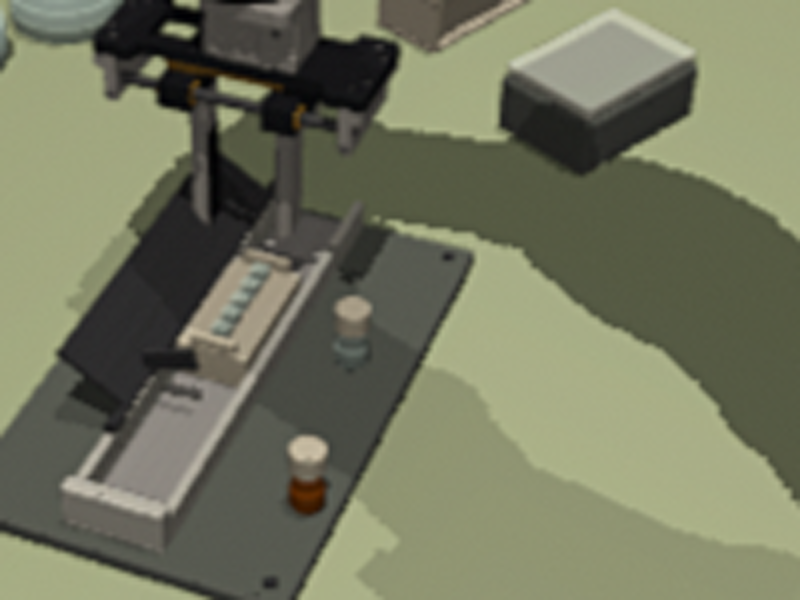

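The finger presses the bar's upper face and the leaf is rising. The other finger is in the chute behind the rack, so I'll continue down.

apply_moves --targets '[{"dp": [0, 0.1, 0.5], "roll": 0}, {"dp": [0, 0, 0.5], "roll": 0}, {"dp": [0, 0, 0.5], "roll": 0}, {"dp": [0, 0, 0.3], "roll": 0}, {"dp": [0, 0, 0.2], "roll": 0}, {"dp": [0, 0, 0], "roll": 0}, {"dp": [0, 0, 0], "roll": 0}]'

```text
time_s: 3.62
eef_pos: [0.5552, -0.064, 0.0495]
ee_rot: [[-0.235, 0.972, 0.0], [0.972, 0.235, 0.0], [-0.0, 0.0, -1.0]]
ft_force: [3.3, 0.6, 2.3]
opening: 0.0436
gripper_force: 2.1
```

```bash
cat >> h.py <<'E'
def gate(name="side"):
    c=r.capture(name); q=cloud(c).reshape(-1,3); cc,s=np.cos(p[2]),np.sin(p[2]); d=q[:,:2]-p[:2]; x=cc*d[:,0]+s*d[:,1]; y=-s*d[:,0]+cc*d[:,1]; z=q[:,2]
    B=(x>-.1)&(x<.03)&(abs(x)>.008)&(y<-.045)&(y>-.072)&(z>.014)&(z<.1)
    if B.sum()>10:
        a=np.polyfit(y[B],z[B],1); print("bar n",B.sum(),"z at -56:",round(1000*np.polyval(a,-.056),1),"gate rad~",round(np.radians(50)+np.arctan(a[0]),2))
    L=(abs(x)<.006)&(y>-.05)&(y<.02)&(z>.05)&(z<.085)
    if L.any(): print("leaf n",L.sum(),"z max",np.round(np.percentile(z[L],[50,95]),4),"y",np.round(np.percentile(y[L],[5,95]),4))
    K=(abs(y)<.02)&(z>.032)&(z<.05)&(x>-.15)&(x<.098)
    if K.any(): print("rack x",np.round(np.percentile(x[K],[3,97]),4))
    return c
E
python3 - <<'E'
from h import *
state((-.137,-.026)); gate(); gate("scene"); state()
E
```

```text
t 3.62 chute xy mm [-136.9  -26.5] tip z 30.5 yawerr deg 0.02 open 0.0436 F [3.3 0.6 2.3]
tool shift cm [-0.01 -0.05 -0.  ]
bar n 226 z at -56: 27.7 gate rad~ 1.22
leaf n 49 z max [0.0639 0.0735] y [-0.0383 -0.0238]
rack x [-0.1295 -0.028 ]
bar n 322 z at -56: 28.9 gate rad~ 1.27
leaf n 24 z max [0.0647 0.0753] y [-0.0434 -0.0284]
rack x [-0.1267 -0.0251]
t 3.72 chute xy mm [-136.9  -26.6] tip z 30.7 yawerr deg 0.02 open 0.0439 F [ 4.9 -0.1  2.8]
```

apply_moves --targets '[{"dp": [0.2, 0, 0.15], "roll": 0}, {"dp": [0.3, 0, 0], "roll": 0}, {"dp": [0.3, 0, 0], "roll": 0}, {"dp": [0.3, 0, 0], "roll": 0}, {"dp": [0.4, 0, 0], "roll": 0}, {"dp": [0.5, 0, 0], "roll": 0}, {"dp": [0.5, 0, 0], "roll": 0}, {"dp": [0.5, 0, 0], "roll": 0}]'

```text
time_s: 4.38
eef_pos: [0.5479, -0.0352, 0.0481]
ee_rot: [[-0.234, 0.972, 0.0], [0.972, 0.234, -0.001], [-0.001, 0.0, -1.0]]
ft_force: [3.3, -4.0, 4.6]
opening: 0.0441
gripper_force: 3.0
```

```bash
python3 - <<'E'
from h import *
state((-.107,-.026)); gate(); gate("scene"); state()
E
```

```text
t 4.38 chute xy mm [-107.1  -26.1] tip z 29.1 yawerr deg -0.01 open 0.0441 F [ 3.3 -4.   4.6]
tool shift cm [ 0.01 -0.01 -0.  ]
bar n 261 z at -56: 37.4 gate rad~ 1.82
leaf n 49 z max [0.065 0.074] y [-0.0386 -0.0256]
rack x [-0.0983 -0.0077]
bar n 370 z at -56: 31.8 gate rad~ 1.27
leaf n 27 z max [0.065  0.0723] y [-0.0469 -0.0271]
rack x [-0.1015 -0.004 ]
t 4.48 chute xy mm [-106.3  -26.1] tip z 29.1 yawerr deg 0.06 open 0.0439 F [ 2.8 -0.3  5. ]
```

apply_moves --targets '[{"dp": [0.5, 0, 0], "roll": 0}, {"dp": [0.6, 0, 0], "roll": 0}, {"dp": [0.6, 0, 0], "roll": 0}, {"dp": [0.6, 0, 0], "roll": 0}, {"dp": [0.6, 0, 0], "roll": 0}, {"dp": [0.6, 0, 0], "roll": 0}, {"dp": [0.5, 0, 0], "roll": 0}, {"dp": [0.5, 0, 0], "roll": 0}]'

```text
time_s: 5.15
eef_pos: [0.5373, 0.0085, 0.0481]
ee_rot: [[-0.235, 0.972, 0.0], [0.972, 0.235, -0.001], [-0.001, 0.0, -1.0]]
ft_force: [3.4, -4.8, 5.0]
opening: 0.0441
gripper_force: 3.2
```

```bash
python3 - <<'E'
from h import *
state((-.062,-.026)); gate(); gate("scene"); state()
E
```

```text
t 5.15 chute xy mm [-62.1 -26.1] tip z 29.1 yawerr deg -0.0 open 0.0441 F [ 3.4 -4.8  5. ]
tool shift cm [ 0.01 -0.01 -0.  ]
bar n 306 z at -56: 43.9 gate rad~ 1.95
leaf n 51 z max [0.0643 0.0738] y [-0.0395 -0.0248]
rack x [-0.0523  0.037 ]
bar n 333 z at -56: 34.8 gate rad~ 1.34
leaf n 22 z max [0.0658 0.0763] y [-0.0442 -0.0297]
rack x [-0.051   0.0409]
t 5.25 chute xy mm [-61.3 -26.1] tip z 29.1 yawerr deg 0.06 open 0.0442 F [3.3 1.3 5.5]
```

Leaf is upright and the rack is tracking; 66 mm to go.

apply_moves --targets '[{"dp": [0.5, 0, 0], "roll": 0}, {"dp": [0.6, 0, 0], "roll": 0}, {"dp": [0.6, 0, 0], "roll": 0}, {"dp": [0.6, 0, 0], "roll": 0}, {"dp": [0.6, 0, 0], "roll": 0}, {"dp": [0.6, 0, 0], "roll": 0}, {"dp": [0.6, 0, 0], "roll": 0}, {"dp": [0.5, 0, 0], "roll": 0}]'

```text
time_s: 5.92
eef_pos: [0.5265, 0.0533, 0.0481]
ee_rot: [[-0.235, 0.972, 0.0], [0.972, 0.235, -0.001], [-0.001, 0.0, -1.0]]
ft_force: [4.4, -4.5, 5.1]
opening: 0.0442
gripper_force: 3.4
```

apply_moves --targets '[{"dp": [0.5, 0, 0], "roll": 0}, {"dp": [0.4, 0, 0], "roll": 0}, {"dp": [0.3, 0, 0], "roll": 0}, {"dp": [0.3, 0, 0], "roll": 0}, {"dp": [0.2, 0, 0], "roll": 0}, {"dp": [0.1, 0, 0], "roll": 0}, {"dp": [0, 0, 0], "roll": 0}]'

```text
time_s: 6.5
eef_pos: [0.5223, 0.0707, 0.0481]
ee_rot: [[-0.235, 0.972, 0.0], [0.972, 0.235, -0.001], [-0.001, 0.0, -1.0]]
ft_force: [4.8, -3.4, 5.2]
opening: 0.0443
gripper_force: 3.2
```

```bash
python3 - <<'E'
from h import *
state((.004,-.026)); gate(); c=gate("scene"); state()
a=cv2.resize(c["pixels"][140:290,240:440],(800,600),interpolation=cv2.INTER_CUBIC); cv2.imwrite("pics/s3c.png",a[:,:,::-1])
E
```

```text
t 6.5 chute xy mm [  1.8 -26.1] tip z 29.1 yawerr deg 0.0 open 0.0443 F [ 4.8 -3.4  5.2]
tool shift cm [ 0.22 -0.01 -0.  ]
bar n 223 z at -56: 42.4 gate rad~ 1.91
leaf n 101 z max [0.0662 0.0812] y [-0.0475  0.0099]
rack x [0.0097 0.0947]
bar n 229 z at -56: 36.5 gate rad~ 1.67
leaf n 7 z max [0.0572 0.0704] y [-0.0266 -0.0039]
rack x [0.0059 0.0936]
t 6.6 chute xy mm [  1.8 -26.1] tip z 29.1 yawerr deg 0.0 open 0.044 F [ 3.2 -2.9  5.7]
```

View pics/s3c.png

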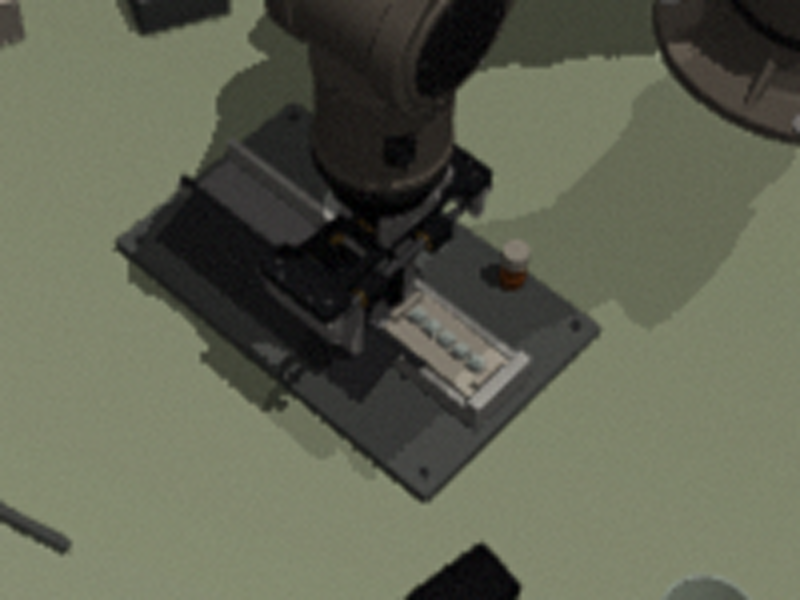

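The rack is almost at the stop, at crop (490,375). I'll creep forward until the force rises.

apply_moves --targets '[{"dp": [0.1, 0, 0], "roll": 0}, {"dp": [0.1, 0, 0], "roll": 0}, {"dp": [0.1, 0, 0], "roll": 0}, {"dp": [0, 0, 0], "roll": 0}]'

```text
time_s: 6.93
eef_pos: [0.5223, 0.0713, 0.0482]
ee_rot: [[-0.233, 0.972, 0.001], [0.972, 0.233, -0.003], [-0.003, 0.001, -1.0]]
ft_force: [9.1, -17.0, 6.0]
opening: 0.044
gripper_force: 9.9
```

Home against the stop: the force jumped to 17 N. I'll slide back along the bar clear of the leaf, then raise slowly.

apply_moves --targets '[{"dp": [-0.4, 0, 0], "roll": 0}, {"dp": [-0.6, 0, 0], "roll": 0}, {"dp": [-0.8, 0, 0], "roll": 0}, {"dp": [-0.8, 0, 0], "roll": 0}, {"dp": [-0.8, 0, 0], "roll": 0}, {"dp": [-0.8, 0, 0], "roll": 0}, {"dp": [0, 0, 0], "roll": 0}]'

```text
time_s: 7.52
eef_pos: [0.5315, 0.0327, 0.0481]
ee_rot: [[-0.235, 0.972, -0.0], [0.972, 0.235, 0.0], [0.0, 0.0, -1.0]]
ft_force: [2.9, 0.7, 5.8]
opening: 0.0438
gripper_force: 3.1
```

```bash
python3 - <<'E'
from h import *
state(); gate(); gate("scene")
E
```

```text
t 7.52 chute xy mm [-37.3 -26.2] tip z 29.1 yawerr deg -0.0 open 0.0438 F [2.9 0.7 5.8]
bar n 296 z at -56: 43.9 gate rad~ 1.97
leaf n 49 z max [0.0641 0.0738] y [-0.0392 -0.0251]
rack x [-0.0296  0.0956]
bar n 287 z at -56: 35.5 gate rad~ 1.44
leaf n 26 z max [0.0639 0.0741] y [-0.0463 -0.031 ]
rack x [-0.0326  0.0932]
```

apply_moves --targets '[{"dp": [0, 0, -0.4], "roll": 0}, {"dp": [0, 0, -0.6], "roll": 0}, {"dp": [0, 0, -0.6], "roll": 0}, {"dp": [0, 0, -0.6], "roll": 0}, {"dp": [0, 0, -0.6], "roll": 0}, {"dp": [0, 0, -0.6], "roll": 0}, {"dp": [0, 0, -0.6], "roll": 0}, {"dp": [0, 0, -0.6], "roll": 0}]'

```text
time_s: 8.28
eef_pos: [0.5315, 0.0333, 0.0947]
ee_rot: [[-0.235, 0.972, 0.0], [0.972, 0.235, 0.0], [0.0, 0.0, -1.0]]
ft_force: [-0.8, -1.1, -0.1]
opening: 0.0441
gripper_force: 0.0
```

apply_moves --targets '[{"dp": [0, 0, -1], "roll": 0}, {"dp": [0, 0, -2], "roll": 0}, {"dp": [0, 0, -3], "roll": 0}, {"dp": [0, 0, -3], "roll": 0}, {"dp": [0, 0, -3], "roll": 0}, {"dp": [0, 0, 0], "roll": 0}, {"dp": [0, 0, 0], "roll": 0}, {"dp": [0, 0, 0], "roll": 0}]'

```text
time_s: 8.95
eef_pos: [0.5312, 0.0332, 0.214]
ee_rot: [[-0.235, 0.972, 0.0], [0.972, 0.235, 0.0], [0.0, 0.0, -1.0]]
ft_force: [-0.3, 0.7, 0.7]
opening: 0.0447
gripper_force: 0.0
```

```bash
python3 - <<'E'
from h import *
state(); c=gate(); gate("scene")
a=cv2.resize(c["pixels"][130:280,240:440],(800,600),interpolation=cv2.INTER_CUBIC); cv2.imwrite("pics/s4c.png",a[:,:,::-1])
E
```

```text
t 8.95 chute xy mm [-36.7 -26. ] tip z 195.0 yawerr deg 0.03 open 0.0447 F [-0.3  0.7  0.7]
bar n 370 z at -56: 67.1 gate rad~ 0.35
leaf n 66 z max [0.0537 0.0643] y [-0.0485  0.0019]
rack x [0.001  0.0956]
bar n 192 z at -56: 49.6 gate rad~ 0.5
leaf n 21 z max [0.0523 0.0545] y [-0.0457 -0.0029]
rack x [0.0039 0.0935]
```

View pics/s4c.png

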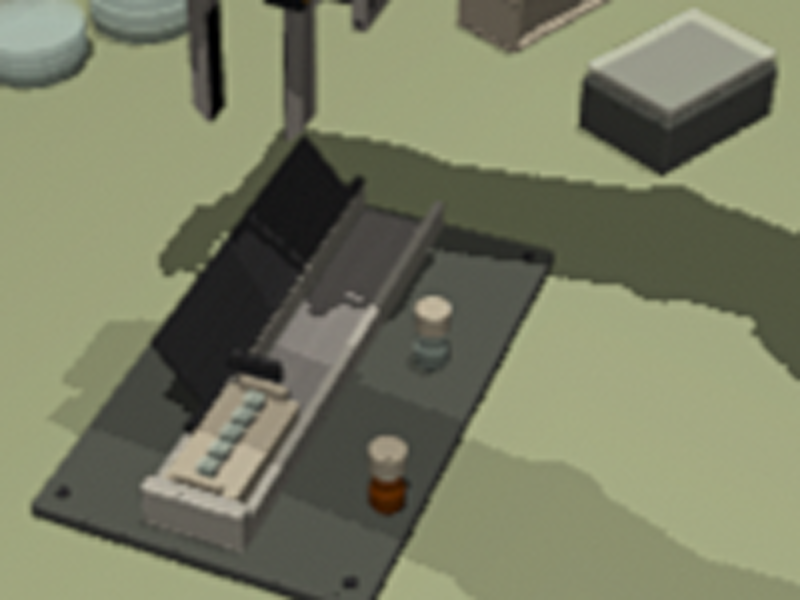

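The rack is home and the leaf is level behind it at crop (257,362). I'll compare the bar against its initial closed state.

```bash
python3 - <<'E'
from h import *
C=[r.capture(n) for n in("scene","side")]
n=np.vstack([cloud(c).reshape(-1,3) for c in C])
for q in(np.load("q.npy"),n):
    cc,s=np.cos(p[2]),np.sin(p[2]); d=q[:,:2]-p[:2]; x=cc*d[:,0]+s*d[:,1]; y=-s*d[:,0]+cc*d[:,1]; z=q[:,2]
    for m in((y<-.034)&(y>-.08)&(z>.068)&(z<.1)&(abs(x+.075)<.11),(abs(x)<.004)&(y>-.02)&(y<.02)&(z>.036)&(z<.1)):
        print(m.sum(),np.round(np.percentile(y[m],[2,50,98]),4),np.round(np.percentile(z[m],[2,50,98]),4))
E
```

```text
517 [-0.0679 -0.059  -0.0511] [0.0683 0.0745 0.0798]
59 [-0.019  -0.0062  0.0044] [0.0413 0.0497 0.0556]
513 [-0.068  -0.0589 -0.0507] [0.0682 0.0743 0.08  ]
62 [-0.0188 -0.0073  0.005 ] [0.0384 0.0499 0.0548]
```

Identical to the initial closed state.

```bash
python3 -c "
from station import r
print(r.job_done())"
```

```text
the job is handed in; nothing more can be done
None
```

The rack is home against the end stop, the gate has closed behind it, the arm is clear, and the job is handed in; the hand-in gave no verdict.

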